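# Slide the drip plate home under the citrus press

### The arm

A 6-joint arm with a two-finger parallel gripper is mounted at the origin on the work surface. World frame = base frame: x ahead of the robot, y to its left, z up, the work surface at z = 0. Lengths are in m, angles in rad, forces in N, time in s.
With the tool pointing down it reaches from about 0.35 to 0.975 m from the base axis. Payload 17.4 kg.
Tool frame: the origin (TCP) lies at the very end of the fingers, on their centre line; the grasp point (between the pads) lies 19 mm behind it (r.pinch_z is the distance from the TCP to the grasp point, in m); z points along the fingers, y is the direction in which the jaws open and shut (so a half turn about z gives the same grasp; the last joint's range is limited). The gripper opens to 85 mm and grips with 20 to 120 N. Pads are 22 mm wide; open, the fingers measure 114 mm over their backs; the gripper's body (76 mm by 85 mm) begins 54 mm behind the grasp point. The pads swing forward as they close: fully open they stand 13 mm farther back than shut.
Start: joints at [1.067, 0.116, 1.442, -0, 1.584, -0.038], TCP at [0.303, 0.603, 0.231] pointing down, gripper open.
Joint ranges: [-2.83, 2.83], [-0.83, 2.19], [0.07, 2.5], [-1.14, 4.28], [0.01, 3], [-2.97, 2.97]. Speed limits (rad/s): [1.89, 1.89, 2.22, 3.14, 3.14, 3.14].

### API

Orientations are given as [roll, pitch, yaw] about the fixed x, y, z axes, in that order (R = Rz(yaw) Ry(pitch) Rx(roll)).
In Python, from rig import r gives the robot as it stands. The module is installed in compiled form; this text tells all that it offers. Calls block until the motion is done:
- r.movep(position, orientation): joint-space move of the TCP to a pose.
- r.move_l(position, ori=None, velocity=0.15): straight line of the TCP; ori=None keeps the orientation; velocity is the mean speed in m/s.
- r.move_joints(angles): joint-space move.
- r.grip(opening): opening from 0.0 (shut) to 1.0 (fully open); the grip force is fixed at half the most; returns when the fingers have stopped.
- r.pause(seconds).
- r.ik(position, orientation): joint angles nearest the present ones, or None.
- r.sense(): the state.
- r.read_camera(name): name is "side" or "top" or "wrist"; returns a dict with "img" (400x640x3 uint8, red, green, blue), "intrinsics" (3x3 intrinsics, pixels), "eye" and "rotation" of the camera in the world. Camera axes: x right, y down, z forward; pixel columns grow to the right and rows downward; lengths in m; the calibration is good to about 2 mm. A picture is of the moment at which its call begins. There is no depth.
A pose or a line that the arm cannot do raises r.IKError and nothing moves.
- r.finish_job(): hands the job in, once; it reports no verdict.
The state is a dict: "t": time; "joint_positions": joint angles; "qvel": joint speeds; "effort": joint torques, N m; "eef_pos": TCP position; "tool_rot": TCP orientation; "ft_force": force on the tool from outside, world axes, zero at the start; "torque": the same for the moment, N m; "grip_width": opening from 0.0 (shut) to 1.0 (fully open).
Only numpy, scipy, OpenCV 4.12 (cv2) and the standard library are available. Lean on these libraries where they do the work, as an engineer would, in place of code of your own. Each camera call takes 0.05 s, during which the arm holds its last target.

### The job

Slide the rectangular slotted drip plate along the counter, flat and without ever lifting it, into the bay between the foot rails of the citrus press until it is fully home against the stop. Then swing the small retaining catch fully shut across the mouth of the bay, behind the plate. Leave everything else on the counter where it is.

Things in the scene. Friction and masses are not known exactly. Their poses are not given: they have to be found in the camera images.
- plate: loose rectangular steel drip plate with a thin dark rubber facing, flat on the counter, 120 mm (its x) by 180 mm (its y) by 4 mm thick, 0.25 kg, with two rows of light slots. Either end may go in first. Origin: centre of its underside, z up. Its underside slides easily (friction about 0.12), its facing grips (1.0): a press of 6 to 20 N on top carries it.
- press: upright steel citrus press with a U-shaped foot, fixed to the counter. Origin: on the counter at the centre of the bay between its foot rails; its +y axis leads into the bay, -y out of the mouth. The column (150 mm wide, 0.4 m tall) begins at y = +150 mm; a black spout 50 mm wide, above z = 0.21 m, reaches forward to y = +100 mm.
- bay (a point): home place of the plate's centre, 2 mm above the press's origin, axes as press. Bay floor: the counter. Rails 14 mm high, inner faces at x = -64.5 and +64.5 mm, run from the stop (14 mm high, y = +90.5) to y = -50 mm, then flare outward by 13 mm to the mouth at y = -88 mm. Plate home: long side along y, inner end at the stop.
- bar (a joint): angle of the retaining catch, a flat steel bar on an upright pivot at the mouth, rad: 0 = fully shut (its stop), lying along the press's +x across the near half of the mouth, just outside the plate; grows as it opens, clockwise from above, to 2.5; at pi/2 it points straight out of the bay. Starts open, moves lightly (under 1 N at the knob), stays where left, shuts only if the plate is home.
- bar_pivot (a point): pivot axis of the catch, 7 mm above the counter, beside the mouth on the press at x = -82, y = -101 mm. The catch reaches 87 mm from it, is 12 mm wide, its top 11 mm above the counter. Open, it stands in the way of a plate brought to the mouth from its side, not of one brought straight in.
- bar_knob (a point): upright black knob near the catch's free end, 75 mm from the pivot; this point is on its axis, 30 mm above the counter. Stem 14 mm across from the bar up to a 22 mm head from 33 to 48 mm above the counter. Can be pushed from the side.
- disc: loose round rubber-faced slotted plate of another machine, 110 mm across, 4 mm thick; not to be moved. Origin: centre of its underside. It lies beside the rectangular plate, on either side.
- reamer: white plastic juicing cone, 68 mm across, 56 mm tall, bystander; origin: centre of its underside.
- beaker: open steel beaker, 80 mm across, 130 mm tall, bystander; origin: centre of its underside.
- bowl: open steel bowl, 130 mm across, 60 mm tall, bystander; origin: centre of its underside.
- jar: closed glass jar, 70 mm across, 120 mm tall, bystander; origin: centre of its underside.
- spanner: steel wrench 160 mm long lying flat, bystander; origin: under its middle.
- carton: cardboard carton 100 by 140 by 90 mm tall, bystander; origin: centre of its underside.
- pusher: black round plastic stick lying down, 120 mm long, 26 mm thick, bystander; origin: under its middle.

How it is judged:
On the way, in this order (a step that is already met when the one before it is completed fails the run):
1. the plate is home in the bay while the catch is still open (horizontal distance between plate and bay below 0.008 m and angle between the y axis of plate and the y axis of press, either way round below 0.08 rad and height (world z) of plate below 0.004 m and angle between plate's own z axis and vertical below 0.03 rad and value of joint bar above 0.3 rad), for 0.2 s.
2. the retaining catch is shut (value of joint bar below 0.08 rad), for 0.2 s.
At the end, for the whole second after the job is handed in: The plate lies flat and still in the bay, its centre within 8 mm of the home point and its long side within 0.08 rad of the press's y axis; the retaining catch is within 0.08 rad of fully shut (horizontal distance between plate and bay below 0.008 m and angle between the y axis of plate and the y axis of press, either way round below 0.08 rad and height (world z) of plate below 0.004 m and angle between plate's own z axis and vertical below 0.03 rad and value of joint bar below 0.08 rad and linear speed of plate below 0.01 m/s); the robot touches nothing.
It fails at once if the plate is lifted or tipped off the counter (centre more than 15 mm up, or tilted over 0.15 rad) (height (world z) of plate above 0.015 m or angle between plate's own z axis and vertical above 0.15 rad).
It fails at once if another thing on the counter is moved by more than 30 mm (distance of any of disc, reamer, beaker, bowl, jar, spanner, carton, pusher from where it was at the start of the episode above 0.03 m).
It also fails if it takes over 72 s, if anything falls off the work surface, if the arm or the gripper's body presses on something with over 40 N, if the wrist force passes 120 N, or if a joint passes its speed limit or range.

## Working session

There is one attempt and no reset: what is moved stays moved. The work goes in short steps, each a Python script; the robot and the scene stay as the last script left them, time stands still between calls to the robot, and variables do not carry over. Pictures are saved under pics/ and viewed, and the job is handed in when it is done.

```bash
mkdir -p pics
python3 - <<'E'
from rig import r
import cv2,numpy as np
for n in ["top","side","wrist"]:
    c=r.read_camera(n); cv2.imwrite(f"pics/{n}0.png",c["img"][:,:,::-1]); np.savez(f"{n}0.npz",**c)
    print(n,c["intrinsics"].tolist(),c["eye"],c["rotation"].tolist())
s=r.sense();print(s["t"],s["eef_pos"],s["tool_rot"],s["ft_force"],s["grip_width"])
E
```

```text
top [[408.0229675748826, 0.0, 325.01840121949095], [0.0, 408.0229675748826, 201.39077829225135], [0.0, 0.0, 1.0]] [ 0.36444443 -0.0424563   1.39123938] [-3.0039747558142014, -0.010192201535209167, -1.542127480676641]
side [[426.4809218874601, 0.0, 326.5177261985404], [0.0, 426.4809218874601, 201.2799391495222], [0.0, 0.0, 1.0]] [ 0.01574339 -0.68754887  1.00404817] [-2.4212005962009817, -0.012789589204969865, -0.6739380795617029]
wrist [[283.67265272721454, 0.0, 319.03355979122534], [0.0, 283.67265272721454, 198.24722600822795], [0.0, 0.0, 1.0]] [0.24572723 0.63221956 0.37177892] [2.8775761022122563, 0.0013405228251215373, 1.1048053972234286]
0.15 [0.30312251 0.60293735 0.23075022] [-3.14069581e+00 -8.65239618e-06  2.67578307e+00] [-0.48030853  1.01086209 -0.86087145] 0.9961479587698557
```

View pics/top0.png

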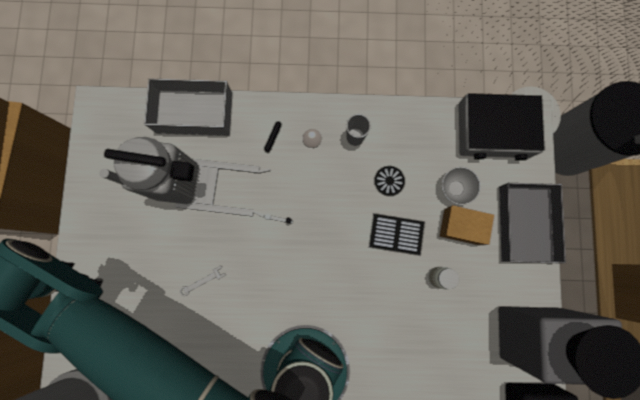

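View pics/side0.png

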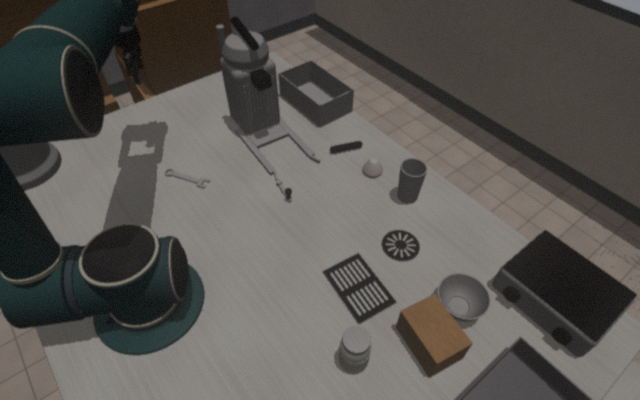

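View pics/wrist0.png

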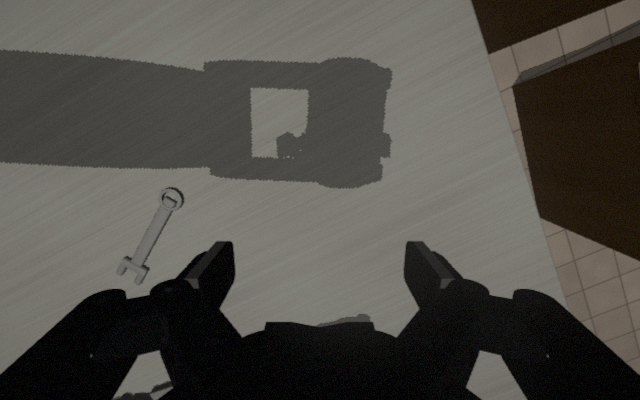

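```bash
cat > h.py <<'E'
import numpy as np,cv2
from scipy.spatial.transform import Rotation as R
def load(f): return dict(np.load(f))
def Rm(c):
    a=np.array(c["rotation"],float)
    return a if a.shape==(3,3) else R.from_euler("xyz",a).as_matrix()
def ray(c,uv,z):
    uv=np.atleast_2d(uv).astype(float);K=c["intrinsics"]
    d=np.c_[(uv[:,0]-K[0,2])/K[0,0],(uv[:,1]-K[1,2])/K[1,1],np.ones(len(uv))]@Rm(c).T
    e=np.array(c["eye"]);return e+d*((z-e[2])/d[:,2])[:,None]
def proj(c,p):
    p=(np.atleast_2d(p)-c["eye"])@Rm(c);K=c["intrinsics"]
    return np.c_[p[:,0]/p[:,2]*K[0,0]+K[0,2],p[:,1]/p[:,2]*K[1,1]+K[1,2]]
def frame(o,yaw): return lambda x,y,z=0:np.array([o[0]+x*np.cos(yaw)-y*np.sin(yaw),o[1]+x*np.sin(yaw)+y*np.cos(yaw),z])
E
python3 - <<'E'
from h import *
t=load("top0.npz");s=load("side0.npz")
def crop(c,u0,v0,u1,v1,k,n): 
    i=c["img"][v0:v1,u0:u1,::-1]; cv2.imwrite(n,cv2.resize(i,None,fx=k,fy=k,interpolation=cv2.INTER_CUBIC))
crop(t,180,145,310,235,6,"pics/tA.png")
crop(s,215,90,335,210,5,"pics/sA.png")
for c,n in((t,"top"),(s,"side")):
    g=cv2.cvtColor(c["img"],cv2.COLOR_RGB2GRAY)
    m=(g<75).astype(np.uint8)
    m=cv2.morphologyEx(m,cv2.MORPH_CLOSE,np.ones((7,7)))
    cs,_=cv2.findContours(m,cv2.RETR_EXTERNAL,2)
    for k in cs:
        a=cv2.contourArea(k)
        if 300<a<6000:
            w=ray(c,k[:,0],.004)[:,:2]
            rc=cv2.minAreaRect((w*1000).astype(np.float32))
            print(n,a,cv2.boundingRect(k),rc)
E
```

```text
top 1661.0 (370, 214, 54, 41) ((452.8021240234375, -297.04937744140625), (175.820556640625, 115.267822265625), 82.55290985107422)
top 662.0 (375, 166, 30, 30) ((636.8882446289062, -270.47344970703125), (100.21063232421875, 102.72807312011719), 46.29644775390625)
top 2596.0 (104, 147, 95, 58) ((641.8377685546875, 558.43896484375), (332.9374694824219, 193.79095458984375), 85.33539581298828)
top 483.0 (346, 116, 23, 30) ((813.8987426757812, -152.7862091064453), (71.6525650024414, 111.38482666015625), 67.72111511230469)
top 5126.0 (458, 93, 86, 68) ((843.3067626953125, -664.0684814453125), (242.12794494628906, 300.7442321777344), 0.07304736226797104)
top 4269.5 (146, 80, 86, 56) ((878.068603515625, 439.7518310546875), (296.2488708496094, 198.04515075683594), 89.93685150146484)
side 455.5 (338, 345, 30, 29) ((310.7866516113281, -434.7079162597656), (58.41730499267578, 69.21234130859375), 35.926856994628906)
side 2182.0 (456, 338, 135, 62) ((597.0411376953125, -682.4901123046875), (141.3361358642578, 300.5555114746094), 51.601905822753906)
side 1137.0 (395, 312, 76, 65) ((468.6772766113281, -524.6536254882812), (119.08197784423828, 180.2398681640625), 22.868335723876953)
side 2491.5 (323, 254, 73, 69) ((452.3907775878906, -295.9299621582031), (177.2843017578125, 116.76876068115234), 82.44620513916016)
side 835.5 (382, 230, 37, 31) ((636.404541015625, -270.0552673339844), (105.16262817382812, 102.91180419921875), 9.712470054626465)
side 880.5 (397, 159, 29, 45) ((846.7092895507812, -105.36576080322266), (205.73770141601562, 80.01254272460938), 32.192543029785156)
```

View pics/tA.png

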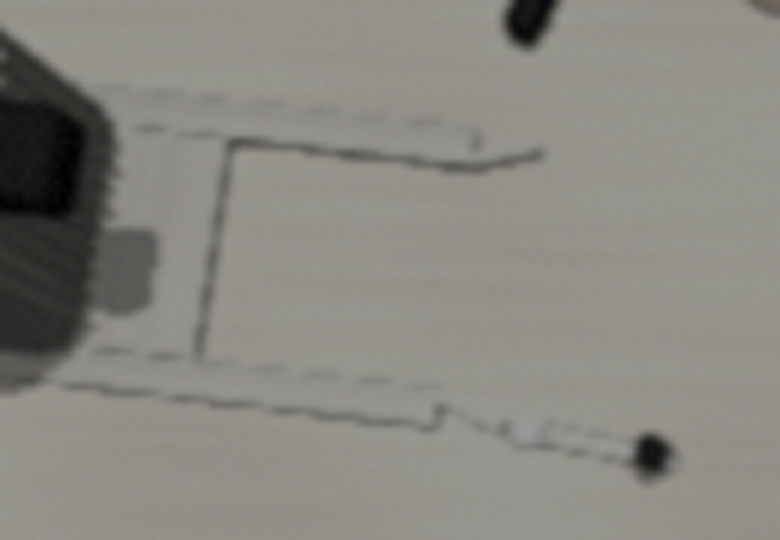

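View pics/sA.png

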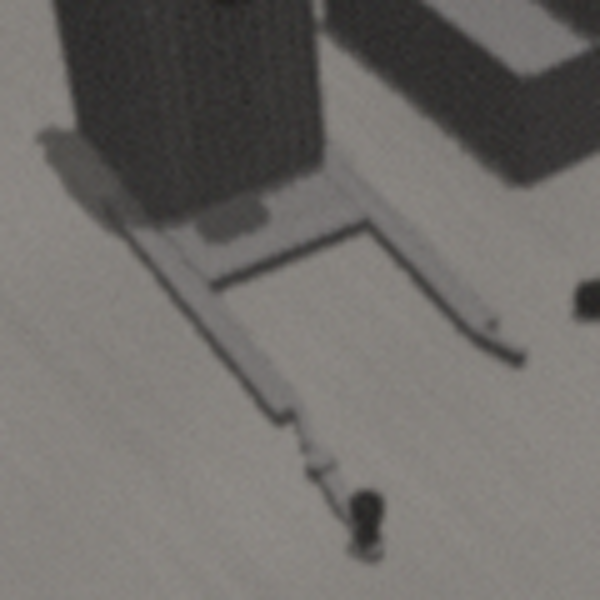

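Run:
```python
from h import *
t=load("top0.npz");s=load("side0.npz")
T=lambda *p:(np.array(p,float)+.5)/6-.5+[180,145]
S=lambda *p:(np.array(p,float)+.5)/5-.5+[215,90]
ang=lambda a:np.degrees(np.arctan2(*(a[1]-a[0])[[1,0]]))
far=ray(t,T((250,144),(465,167)),.007); stop=ray(t,T((230,150),(203,350)),.007)
nearo=ray(t,T((65,385),(430,428)),.007); neari=ray(t,T((110,350),(440,389)),.014)
for n,a in dict(far=far,stop=stop,nearo=nearo,neari=neari).items(): print(n,a.round(4).tolist(),ang(a))
stop=ray(s,S((217,286),(366,224)),.007); far=ray(s,S((368,226),(468,332)),.007)
for n,a in dict(far=far,stop=stop).items(): print("side",n,a.round(4).tolist(),ang(a))
# knob: top head centre, side head
print("knob top",ray(t,T((653,453)),.043),"side",ray(s,S((367,505)),.041))
print("pivot top",ray(t,T((525,431)),.012), ray(s,S((318,466)),.012))
```

```text
far [[0.6601, 0.3105, 0.007], [0.6504, 0.1863, 0.007]] -94.45492327972191
stop [[0.6562, 0.3218, 0.007], [0.5398, 0.3296, 0.007]] 176.15941705847305
nearo [[0.5174, 0.4064, 0.007], [0.4991, 0.1984, 0.007]] -95.04035799259964
neari [[0.5373, 0.3802, 0.014], [0.5207, 0.1927, 0.014]] -95.06709838714805
side far [[0.6618, 0.3219, 0.007], [0.6513, 0.1884, 0.007]] -94.51254997173676
side stop [[0.5412, 0.3335, 0.007], [0.662, 0.3246, 0.007]] -4.233715430276338
knob top [[0.48537305 0.06854362 0.043     ]] side [[0.48699756 0.07210049 0.041     ]]
pivot top [[0.49847587 0.14384296 0.012     ]] [[0.4960709  0.14217053 0.012     ]]
```

```bash
cat >> h.py <<'E'
HOME=np.array([.5896,.2368]);PY=np.radians(-4.5)
P=frame(HOME,PY)
def ori(yaw_plate): return [np.pi,0,yaw_plate+np.pi/2]
E
python3 - <<'E'
from rig import r
from h import *
s0=r.sense()
r.move_l([.2,.4,.25],velocity=.3)
r.movep([.45,0,.25],ori(PY))
r.grip(0.5)
yw=np.radians(-7.5);pl=frame([.4526,-.2965],yw)
r.movep(pl(0,-.04,.12),ori(yw))
s=r.sense();print(s["t"],s["eef_pos"],s["joint_positions"],s["ft_force"],s["grip_width"])
for n in("wrist","top"):
    c=r.read_camera(n);cv2.imwrite(f"pics/{n}1.png",c["img"][:,:,::-1]);np.savez(f"{n}1.npz",**c)
E
```

```text
4.625 [ 0.44791539 -0.33549673  0.12064447] [-6.88581474e-01 -8.43173789e-02  1.82536821e+00  2.49730714e-04
  1.39977868e+00 -5.58534431e-01] [-0.13894834  0.21753172  0.00072194] 0.49867698525853765
```

View pics/wrist1.png

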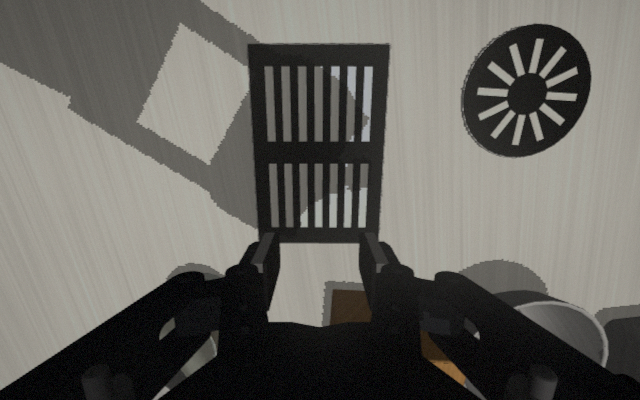

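View pics/top1.png

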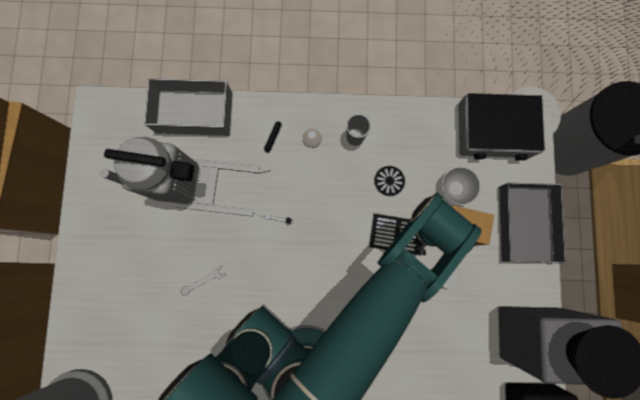

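Run:
```python
from rig import r
from h import *
c=load("wrist1.npz")
w=ray(c,[(249,44),(390,44),(379,242),(259,242)],.004)[:,:2];print(w.round(4).tolist(),w.mean(0),np.degrees(np.arctan2(*(w[0]+w[1]-w[2]-w[3])[[1,0]]))-90)
f0=None
yw=np.radians(-7.5);pl=frame([.4526,-.2965],yw)
r.move_l(pl(0,-.04,.025),ori(yw),velocity=.1); r.pause(.2)
f0=r.sense()["ft_force"]; np.save("f0.npy",f0)
z=.025
while z>-.012:
    z-=.001 if z<.018 else .002
    r.move_l(pl(0,-.04,z),ori(yw),velocity=.03); r.pause(.05)
    s=r.sense();f=s["ft_force"]-f0
    if abs(f[2])>1: print(round(z,4),s["eef_pos"].round(4),f.round(2))
    if f[2]>8: break
print(s["t"],z); np.save("z.npy",z)
```

```text
[[0.409, -0.2023], [0.5237, -0.2173], [0.5016, -0.3916], [0.3847, -0.3763]] [ 0.45475941 -0.29689469] -7.602851693237298
0.021 [ 0.4474 -0.3361  0.0209] [-0.29 -0.46  1.57]
0.016 [ 0.4474 -0.3362  0.016 ] [0.2  0.54 1.55]
0.011 [ 0.4474 -0.3361  0.011 ] [-0.26  0.72  1.62]
0.006 [ 0.4474 -0.3361  0.006 ] [ 0.22 -0.01  1.38]
0.004 [ 0.4474 -0.3361  0.004 ] [0.42 0.52 2.22]
0.002 [ 0.4475 -0.3363  0.0022] [0.5  0.42 2.62]
0.001 [ 0.4478 -0.3365  0.0021] [-2.36  1.44 12.39]
12.025 0.0009999999999999861
```

```bash
cat >> h.py <<'E'
def slide(r,p0,y0,p1,y1,off=-.04,n=4,v=.06,hi=15,lo=9,verbose=True):
    f0=np.load("f0.npy");z=float(np.load("z.npy"))
    for k in range(1,n+1):
        a=k/n;yy=y0+(y1-y0)*a;q=frame(np.array(p0)*(1-a)+np.array(p1)*a,yy)
        r.move_l(q(0,off,z),ori(yy),velocity=v)
        s=r.sense();f=s["ft_force"]-f0
        if f[2]>hi: z-=-.0002
        if f[2]<lo: z-=.0002
        if verbose: print(round(s["t"],1),(s["eef_pos"]-q(0,off,z)).round(4),f.round(1),round(z,4))
        if f[2]>30: print("HIGH");break
    np.save("z.npy",z)
E
python3 - <<'E'
from rig import r
from h import *
slide(r,[.4526,-.2965],np.radians(-7.5),[.4626,-.20],np.radians(-6),n=5)
c=r.read_camera("wrist");cv2.imwrite("pics/wrist2.png",c["img"][:,:,::-1])
c=r.read_camera("side");cv2.imwrite("pics/side2.png",c["img"][:,:,::-1])
E
```

```text
12.5 [ 0.0007 -0.      0.0011] [ 0.   3.4 12.5] 0.001
13.0 [0.0007 0.     0.0011] [ 1.   4.  12.2] 0.001
13.4 [0.0008 0.     0.0011] [ 0.2  3.3 13.2] 0.001
13.9 [0.0008 0.     0.0011] [ 0.3  4.1 12.4] 0.001
14.4 [0.0008 0.0001 0.0011] [ 0.6  4.5 12.9] 0.001
```

View pics/wrist2.png

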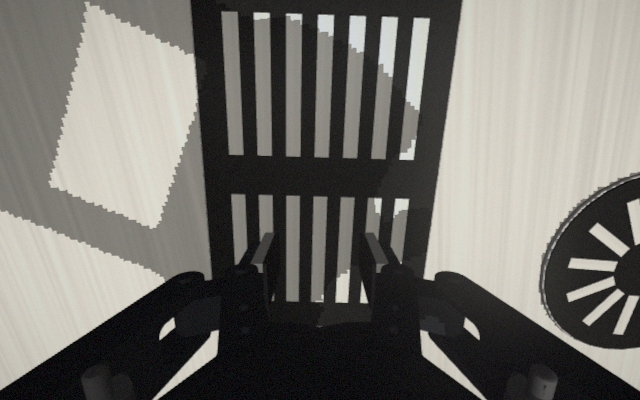

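View pics/side2.png

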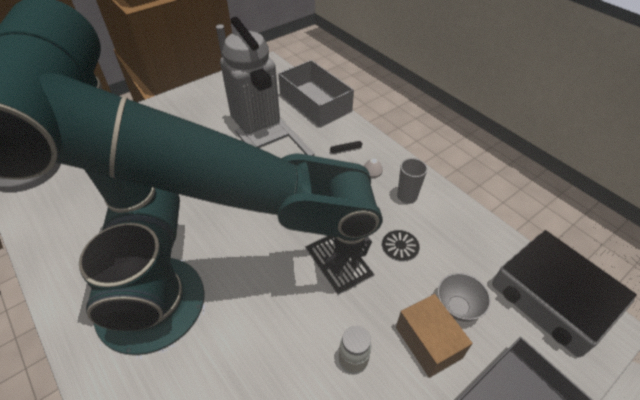

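Run:
```python
from rig import r
from h import *
slide(r,[.4626,-.20],np.radians(-6),[.475,-.10],np.radians(-5),n=4)
slide(r,[.475,-.10],np.radians(-5),P(0,-.315)[:2],PY,n=4)
for n in("wrist","side","top"):
    c=r.read_camera(n);cv2.imwrite(f"pics/{n}3.png",c["img"][:,:,::-1]);np.savez(f"{n}3.npz",**c)
```

```text
15.1 [0.0008 0.0001 0.0011] [ 0.8  4.3 11.8] 0.001
15.6 [0.0008 0.0001 0.0011] [ 0.6  3.8 12.7] 0.001
16.2 [0.0008 0.0002 0.0011] [ 2.   3.1 13.5] 0.001
16.8 [0.0009 0.0002 0.0011] [ 0.   3.8 12. ] 0.001
17.3 [ 0.0012 -0.0002  0.0011] [ 3.4  0.7 10.1] 0.001
17.9 [ 0.0012 -0.0001  0.0011] [ 3.6  1.2 10.4] 0.001
18.4 [ 0.0012 -0.0001  0.0012] [2.7 1.2 9.7] 0.001
18.9 [ 0.0012 -0.0001  0.0011] [2.7 1.7 9.6] 0.001
```

View pics/wrist3.png

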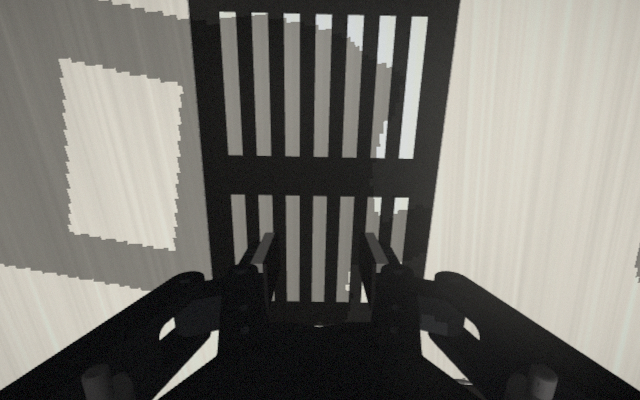

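View pics/side3.png

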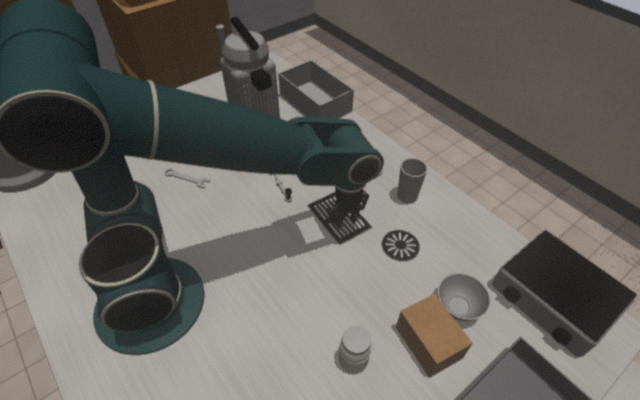

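View pics/top3.png

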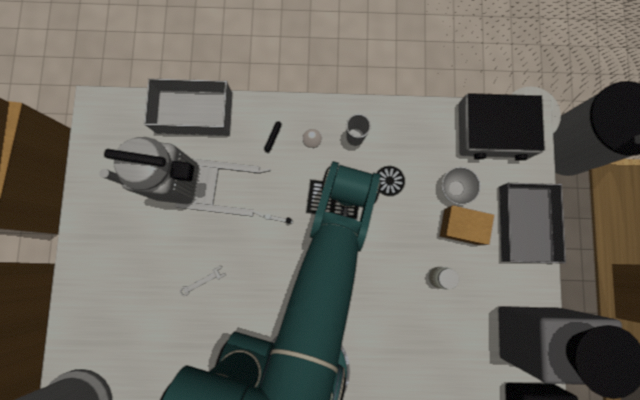

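```bash
cat >> h.py <<'E'
def plate_wrist(c,fr):
    g=cv2.GaussianBlur(cv2.cvtColor(c["img"],cv2.COLOR_RGB2GRAY),(3,3),0).astype(float)
    out=[]
    for (lo,hi),sg in(((170,225),-1),((410,480),1)):
        pts=[]
        for v in range(40,200,4):
            d=sg*np.gradient(g[v])[lo:hi]
            k=np.argmax(d)
            if d[k]>8: pts.append((lo+k,v))
        w=ray(c,pts,.004)[:,:2]
        o=np.array(fr(0,0)[:2]);ex=np.array(fr(1,0)[:2])-o;ey=np.array(fr(0,1)[:2])-o
        q=np.c_[(w-o)@ex,(w-o)@ey]
        m=cv2.fitLine(q.astype(np.float32),cv2.DIST_HUBER,0,.01,.001).ravel()
        sl=m[0]/m[1];x=m[2]-sl*m[3]
        out.append((round(float(x),4),round(float(-sl),4),len(pts)))
    return out
E
python3 - <<'E'
from h import *
c=load("wrist3.npz");print(plate_wrist(c,P))
E
```

```text
[(-0.0488, -0.0196, 40), (0.0666, -0.0165, 40)]
```

Run:
```python
from rig import r
from h import *
slide(r,P(0,-.315)[:2],PY,P(-.002,-.25)[:2],PY+.014,n=2)
slide(r,P(-.002,-.25)[:2],PY+.014,P(-.002,-.145)[:2],PY+.014,n=4)
for n in("wrist","top"):
    c=r.read_camera(n);cv2.imwrite(f"pics/{n}4.png",c["img"][:,:,::-1]);np.savez(f"{n}4.npz",**c)
    if n=="wrist":print(plate_wrist(c,P))
```

```text
19.8 [0.0008 0.0003 0.0011] [ 0.6  2.7 11.8] 0.001
20.5 [0.0008 0.0003 0.0011] [ 0.7  4.1 11.5] 0.001
21.1 [0.0009 0.0004 0.0011] [ 1.8  3.9 11.8] 0.001
21.6 [0.0009 0.0005 0.0011] [ 1.8  3.6 11.7] 0.001
22.2 [0.0009 0.0005 0.0011] [ 0.3  2.9 11.8] 0.001
22.8 [0.0009 0.0005 0.0011] [ 1.1  3.3 11.6] 0.001
[(-0.0546, -0.0168, 40), (0.0611, -0.0117, 40)]
```

View pics/wrist4.png

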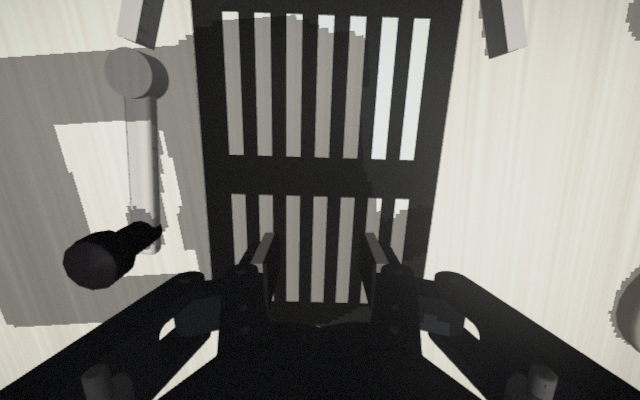

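View pics/top4.png

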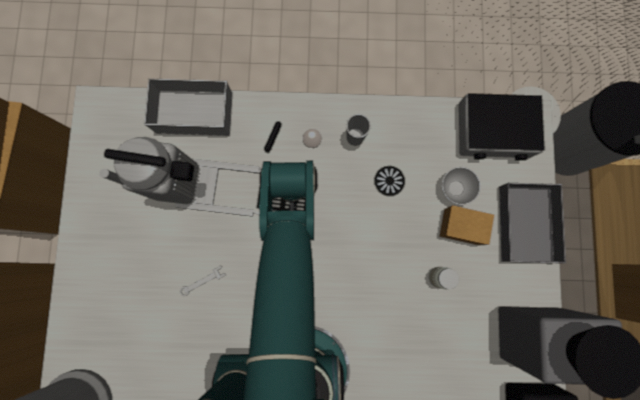

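Run:
```python
from h import *
c=load("wrist4.npz")
i=c["img"][0:120,100:540,::-1];i=cv2.convertScaleAbs(i,alpha=1.0);k=cv2.resize(i,None,fx=1.8,fy=1.8,interpolation=2);
a=cv2.resize(c["img"][0:100,100:240,::-1],None,fx=5,fy=5,interpolation=2)
b=cv2.resize(c["img"][0:60,420:560,::-1],None,fx=5,fy=5,interpolation=2)
cv2.imwrite("pics/a4.png",a[:300]);cv2.imwrite("pics/b4.png",b)
cv2.imwrite("pics/ab4.png",np.vstack([a[:290],b[:300]]))
```

```text
(no output)
```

View pics/ab4.png

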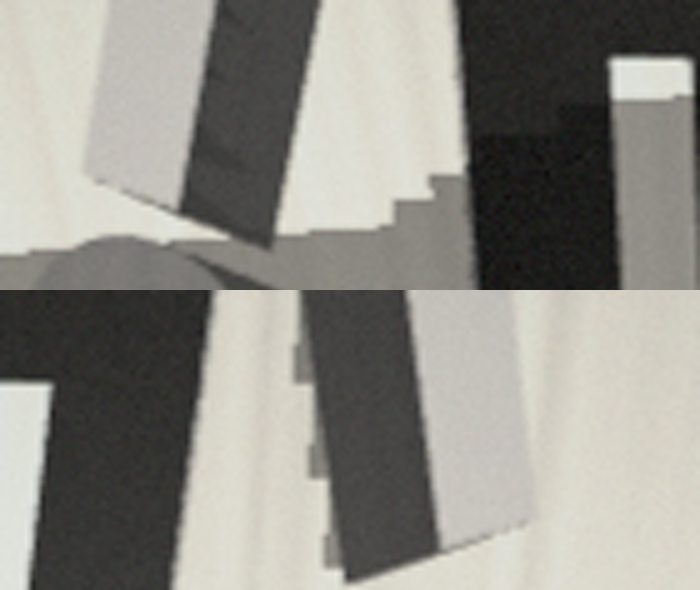

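Run:
```python
from h import *
c=load("wrist4.npz")
m=ray(c,[(154.2,49.6),(489,58.6)],0)[:,:2]; p=ray(c,[(194.4,49.6),(454.4,58.6)],.004)[:,:2]
d=m[1]-m[0];print(m,np.linalg.norm(d),np.degrees(np.arctan2(d[1],d[0])))
ex=d/np.linalg.norm(d);mid=m.mean(0);print(((p-mid)@ex),p)
ey=np.array([-ex[1],ex[0]]);print("home",mid+.088*ey)
s=ray(c,[(221,12),(430,18)],.004)[:,:2];d=s[1]-s[0];print(np.degrees(np.arctan2(d[1],d[0])))
```

```text
[[0.506905   0.15493064]
 [0.66043751 0.14128206]] 0.15413798004110277 -5.080068564582035
[-0.05706696  0.0593278 ] [[0.52679294 0.15276002]
 [0.64265799 0.14163789]]
home [0.59146346 0.23576068]
-5.116312813277448
```

```bash
cat >> h.py <<'E'
PQ=frame(P(-.002,-.145)[:2],np.radians(-4.9))
E
python3 - <<'E'
from rig import r
from h import *
yt=PY+.014
slide(r,PQ(0,0)[:2],yt,PQ(-.001,.06)[:2],yt,n=4,v=.05)
slide(r,PQ(-.001,.06)[:2],yt,PQ(-.001,.13)[:2],yt,n=5,v=.05)
for n in("wrist","top"):
    c=r.read_camera(n);cv2.imwrite(f"pics/{n}5.png",c["img"][:,:,::-1]);np.savez(f"{n}5.npz",**c)
E
```

```text
23.4 [0.0008 0.0005 0.0011] [ 1.7  3.4 10.7] 0.001
23.8 [0.0008 0.0006 0.0011] [ 0.8  3.5 11.5] 0.001
24.3 [0.0008 0.0006 0.0011] [ 0.9  3.2 11.5] 0.001
24.7 [0.0008 0.0006 0.0011] [ 0.3  3.7 10.8] 0.001
25.1 [0.0008 0.0006 0.0011] [ 0.6  3.3 11.1] 0.001
25.6 [0.0008 0.0006 0.0011] [ 0.6  3.3 10.2] 0.001
26.0 [0.0008 0.0007 0.0011] [ 0.3  3.1 10.5] 0.001
26.4 [0.0008 0.0007 0.0011] [ 1.8  3.5 10.9] 0.001
26.9 [0.0008 0.0007 0.0011] [1.6 3.  9.8] 0.001
```

View pics/wrist5.png

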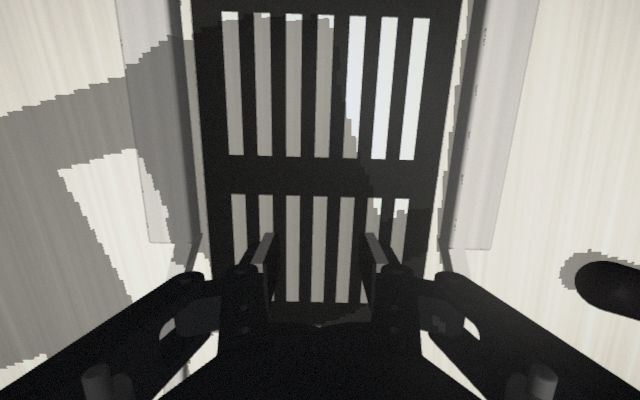

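View pics/top5.png

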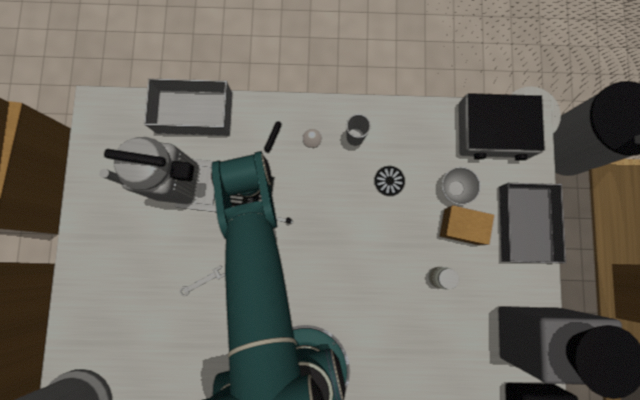

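Run:
```python
from rig import r
from h import *
yt=PY+.014;f0=np.load("f0.npy");z=float(np.load("z.npy"))
from numpy.linalg import norm
for d in np.arange(.132,.162,.002):
    q=frame(PQ(-.001,d)[:2],yt)
    r.move_l(q(0,-.04,z),ori(yt),velocity=.03)
    s=r.sense();f=s["ft_force"]-f0;print(round(s["t"],1),round(d,4),f.round(1),s["eef_pos"].round(4))
    if -f[1]>7 or f[1]>9: break
for n in("wrist","top"):
    c=r.read_camera(n);cv2.imwrite(f"pics/{n}6.png",c["img"][:,:,::-1]);np.savez(f"{n}6.npz",**c)
```

```text
27.2 0.132 [ 1.5 -0.1 11.2] [0.5847 0.1844 0.0021]
27.5 0.134 [ 0.2 -0.2 11.5] [0.5849 0.1862 0.0021]
27.7 0.136 [ 0.1 -0.3 11.3] [0.585  0.1882 0.0021]
28.0 0.138 [ 0.  -0.5 12.2] [0.5852 0.1902 0.0021]
28.2 0.14 [-0.1 -0.5 11.2] [0.5854 0.1922 0.0021]
28.5 0.142 [ 0.2 -1.1 12. ] [0.5856 0.1942 0.0021]
28.7 0.144 [ 1.2 -0.8 11.7] [0.5857 0.1962 0.0021]
29.0 0.146 [ 0.6 -1.4 11.7] [0.5859 0.1982 0.0021]
29.2 0.148 [-0.1 -5.  12.4] [0.5861 0.1997 0.0021]
29.5 0.15 [ 0.  -7.9 12.7] [0.5862 0.2014 0.0021]
```

View pics/wrist6.png

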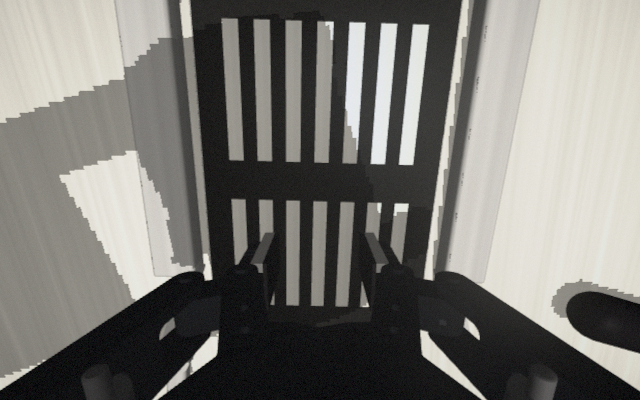

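Run:
```python
from rig import r
from h import *
p=r.sense()["eef_pos"]
r.move_l([p[0],p[1],.06],velocity=.1)
r.move_l(P(0,-.17,.18),velocity=.25)
c=r.read_camera("wrist");cv2.imwrite("pics/wrist7.png",c["img"][:,:,::-1]);np.savez("wrist7.npz",**c)
r.move_l(P(0,-.27,.18),velocity=.25)
for n in("top","wrist"):
  c=r.read_camera(n);cv2.imwrite(f"pics/{n}8.png",c["img"][:,:,::-1]);np.savez(f"{n}8.npz",**c)
t=c=load("top8.npz")
i=t["img"][145:235,180:310,::-1]; cv2.imwrite("pics/tB.png",cv2.resize(i,None,fx=6,fy=6,interpolation=2))
print(r.sense()["t"])
```

```text
31.9
```

View pics/wrist7.png

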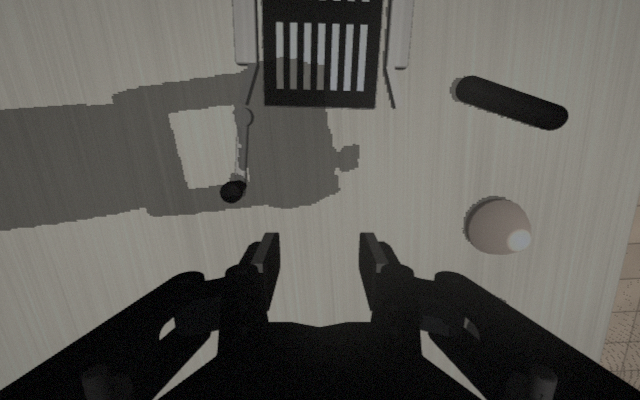

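View pics/wrist8.png

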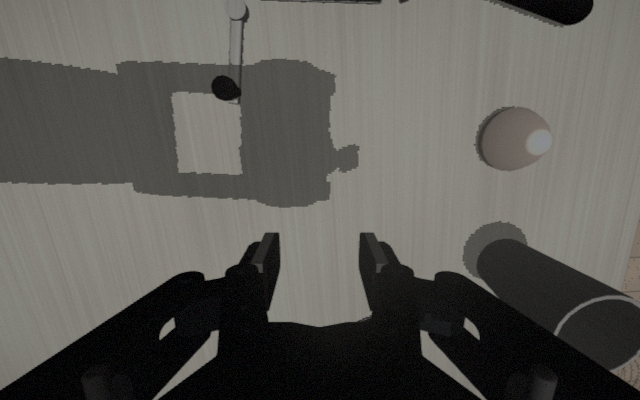

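View pics/tB.png

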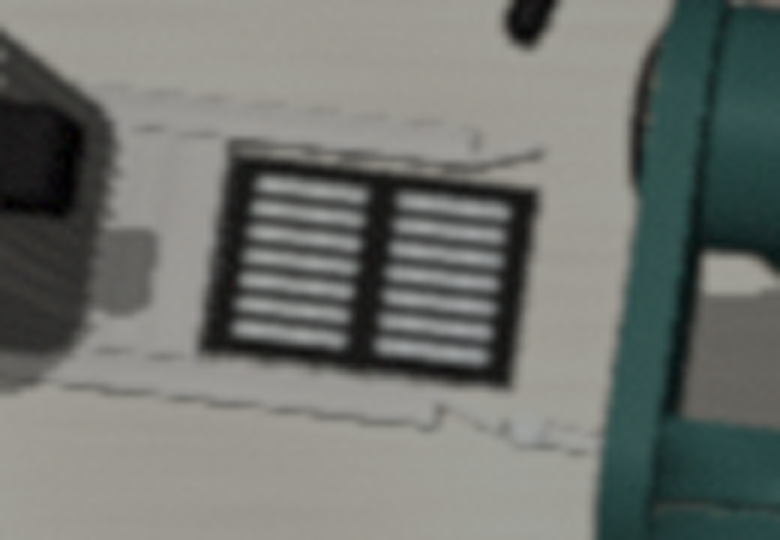

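```bash
cat >> h.py <<'E'
def pus(th,d,z=.02):
    x=-.082+.075*np.cos(th)-d*np.sin(th); y=-.101-.075*np.sin(th)-d*np.cos(th)
    return P(x,y,z)
def po(th): return [np.pi,0,PY+np.pi/2-th]
E
python3 - <<'E'
from rig import r
from h import *
t0=1.67
r.grip(0.0)
r.movep(pus(t0,.055,.15),po(t0))
r.move_l(pus(t0,.055,.02),po(t0),velocity=.12)
r.pause(.2);s=r.sense();f0=s["ft_force"];np.save("f1.npy",f0)
r.move_l(pus(t0,.026),po(t0),velocity=.06)
print(s["t"],(r.sense()["ft_force"]-f0).round(1),s["grip_width"])
for n in("wrist","side"):
  c=r.read_camera(n);cv2.imwrite(f"pics/{n}9.png",c["img"][:,:,::-1]);np.savez(f"{n}9.npz",**c)
E
```

```text
35.4833 [ 1.   1.3 -1. ] 0.0026529041501995388
```

View pics/wrist9.png

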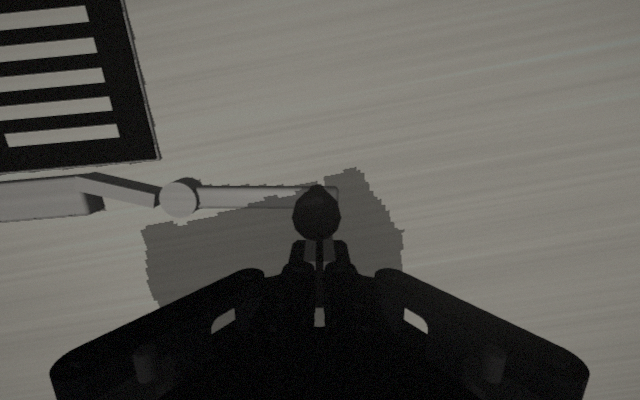

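View pics/side9.png

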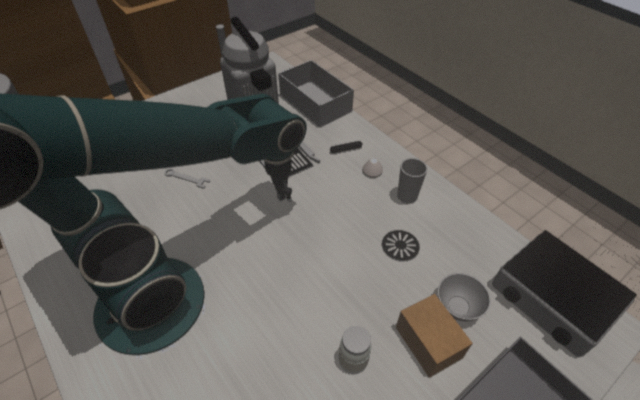

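Run:
```python
from rig import r
from h import *
f0=np.load("f1.npy")
r.move_l(pus(1.67,.022),po(1.67),velocity=.05)
ths=list(np.arange(1.55,.12,-.12))+[.1,.06,.03,0,-.02,-.04,-.06,-.08]
for th in ths:
    r.move_l(pus(th,.022),po(th),velocity=.06 if th>.12 else .03)
    s=r.sense();f=s["ft_force"]-f0
    print(round(s["t"],1),round(th,2),f.round(1))
    if np.linalg.norm(f[:2])>8 : print("stop");break
for n in("wrist",):
  c=r.read_camera(n);cv2.imwrite(f"pics/{n}10.png",c["img"][:,:,::-1]);np.savez(f"{n}10.npz",**c)
```

```text
36.8 1.55 [0.7 0.4 1.5]
37.1 1.43 [0.3 0.7 0.1]
37.4 1.31 [ 0.6 -0.3 -0.3]
37.7 1.19 [ 1.   0.1 -0.4]
38.0 1.07 [ 1.6  0.5 -0.9]
38.3 0.95 [0.1 1.  0.1]
38.6 0.83 [-0.4  0.5 -0.4]
38.9 0.71 [ 0.7  0.5 -0.5]
39.2 0.59 [-0.9  0.7 -0.5]
39.5 0.47 [1.2 0.4 0.1]
39.9 0.35 [ 0.8  0.1 -0.5]
40.2 0.23 [ 0.   0.5 -0.2]
40.7 0.1 [ 1.6  0.4 -0.3]
40.9 0.06 [ 0.1  0.4 -0.2]
41.2 0.03 [1.5 0.5 0. ]
41.4 0 [ 1.4  1.  -0.3]
41.7 -0.02 [-0.3 -4.1  0.6]
41.9 -0.04 [ -3.7 -14.3   3.9]
stop
```

View pics/wrist10.png

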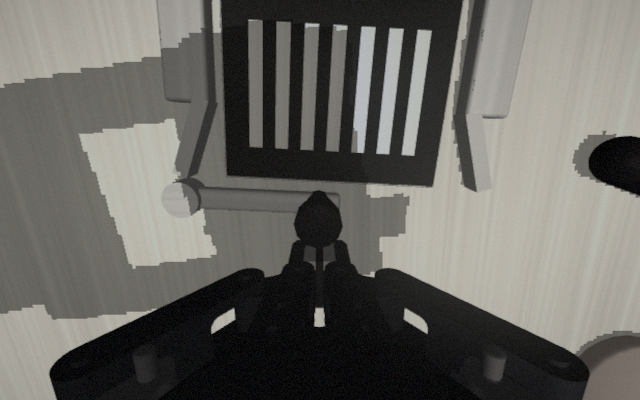

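Run:
```python
from rig import r
from h import *
r.move_l(pus(-.04,.06),velocity=.08)
r.move_l(pus(-.04,.06,.16),velocity=.15)
c=r.read_camera("wrist");cv2.imwrite("pics/wrist11.png",c["img"][:,:,::-1]);np.savez("wrist11.npz",**c)
r.move_l(P(0,-.32,.2),velocity=.25)
for n in("top","side"):
  c=r.read_camera(n);cv2.imwrite(f"pics/{n}12.png",c["img"][:,:,::-1]);np.savez(f"{n}12.npz",**c)
t=load("top12.npz")
i=t["img"][145:235,180:310,::-1]; cv2.imwrite("pics/tC.png",cv2.resize(i,None,fx=6,fy=6,interpolation=2))
print(r.sense()["t"])
```

```text
44.6417
```

View pics/wrist11.png

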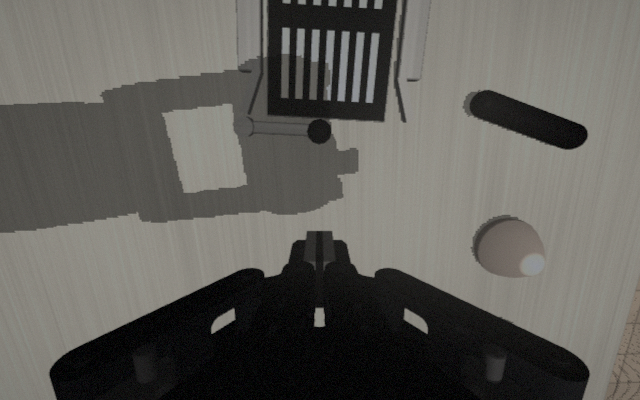

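View pics/tC.png

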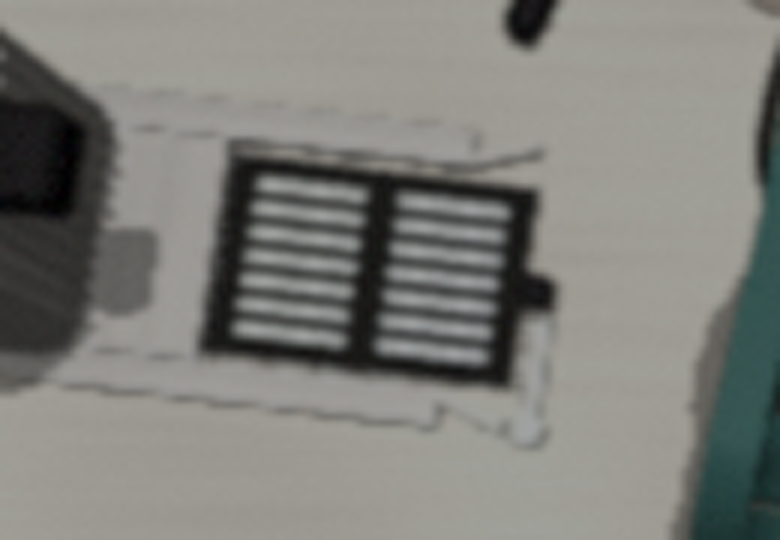

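View pics/side12.png

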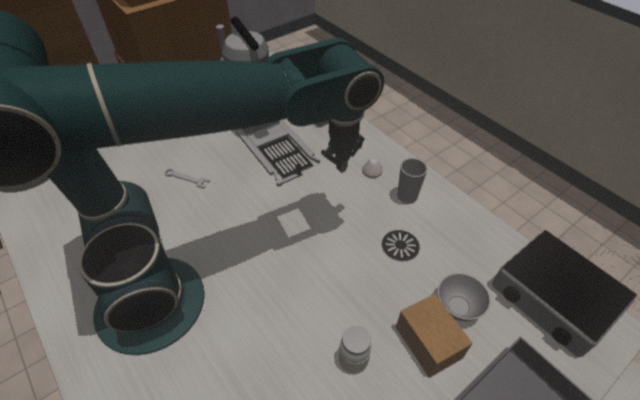

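Run:
```python
from rig import r
r.finish_job();print(r.sense()["t"])
```

```text
the job is handed in; nothing more can be done
the job is handed in; nothing more can be done
```

The plate is home against the stop and the catch is shut behind it; I handed the job in shortly after 44.6 s of the 72 s limit. No verdict is reported, so this rests on my own checks.

- **Sliding:** I pressed the half-open fingertips onto the plate with 10–13 N and slid it flat around the open catch and into the bay. The push force then rose to about 8 N as the plate met the stop.
- **Shutting the catch:** I swept the catch shut by its knob with the closed fingers, until about 14 N showed it was against its own stop.
- **Last checks:** The last top view shows the plate parallel between the rails with its inner end at the stop. The catch lies parallel to the plate's outer end to about 0.01–0.02 rad. In the last top and side views I could see no other object shifted, though I judged that by eye and did not measure it. The gripper was clear of everything.
- **Disagreements:** The wrist camera put the plate about 2 mm further sideways than the fixed cameras did. I corrected for this before the plate entered the bay, using the rail ends seen in the wrist view. The sliding drag was about 3–4 N, more than a friction of 0.12 would give.

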